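# Fit the spring on a washer's splined spindle

### The job

The washing machine's bearing housing stands on the counter with its splined spindle up, and the new coil spring lies in its brown packing tray. Take the spring out and stand it on the bare counter with the end that has the inward-bent tang down, let go, then take it again from above and thread it over the spindle. Where it snags, do not force it: twist it slightly until the tang drops between two splines, then lower it by hand until it sits fully home in the seat, and leave the other things on the counter where they are.

Things in the scene. Friction and masses are not known exactly. Their poses are not given: they have to be found in the camera images.
- spring: Rigid coil spring, dark 5 mm wire, 96 mm long, 45 mm outside, 33 mm clear inside, 0.16 kg; grip it anywhere across its coils. Origin: centre of the end face at its tang end; z runs along its axis to the plain end (z = 96 mm); x points to the tang's side. At the start it lies level in the tray, its z axis along the tray's y axis, tang end to the right as the robot sees it, its axis 37 mm above the counter.
- tang (a point): Tip of the spring's tang: at the end face at the spring's origin the wire is bent straight inwards, towards the spring's axis; its round tip reaches to 11 mm from the axis (the point lies at 13 mm, 2.5 mm above the end face, on the spring's +x side).
- tray: Shallow brown packing tray, 140 x 156 mm, rim 14 mm high, fixed. Origin: centre of its underside; z up. Two notched blocks (12 mm thick, 52 mm wide, 28 mm high), 46 mm either side of the centre along y, carry the spring's ends; between them the spring's sides and underside are free down to the 4 mm bottom.
- housing: Aluminium bearing housing, round flange 124 mm across and 11 mm high, fixed, a splined steel spindle upright in its middle. Origin: centre of its underside on the counter; z up. Four straight splines, 9 mm wide, stand at 45, 135, 225 and 315 degrees from its x axis and reach 14.5 mm from the spindle's axis. The four gaps for the tang thus lie along its +x, +y, -x and -y axes.
- spindle_tip (a point): Top of the spindle's tapered nose, 126 mm above the counter. The splines end 14 mm below it, stepped in to 12.5 mm radius over their last 4 mm; the round core between them is 17 mm thick. The spring slides down past the spline ends only with its tang (its x axis) within about 10 degrees of the middle of a gap.
- seat (a point): Centre of the flat spring seat at the spindle's foot, on its axis, 24 mm above the counter; axes as the housing's. A round lip, 8 mm high and 52 mm wide inside, surrounds it. A spring that is fully home has its origin here.
- grease_pot: Round pot with a wooden lid, 91 mm wide, 53 mm high, behind the clear patch of counter between tray and housing: leave alone. Origin at its underside.
- tape_measure: Yellow tape measure, 82 x 40 x 62 mm: leave alone. Origin at its underside.
- brush: Grey scrubbing brush with a bow handle, 85 x 30 x 55 mm: leave alone. Origin at its underside.
- marker: Marker pen lying near the counter's front edge, 135 mm long, 16 mm thick: leave alone. Origin at its underside.
Mind the look-alikes: they are no part of the job. Several things have the shape of the housing; the one meant has the colours described above.

How it is judged:
By the outcome, as a careful person would: the job done as asked, in the order asked, and still so for the second after the job is handed in, with the robot touching nothing.
It also fails if it takes over 58 s, if anything falls off the work surface, if the arm or the gripper's body presses on something with over 40 N, if the wrist force passes 120 N, or if a joint passes its speed limit or range.

### The arm

A 6-joint arm with a two-finger parallel gripper is mounted at the origin on a cart in front of the work surface, level with it; the furniture and walls round the work are solid. World frame = base frame: x ahead of the robot, y to its left, z up, the work surface at z = 0. Lengths are in m, angles in rad, forces in N, time in s.
With the tool pointing down it reaches from about 0.325 to 0.775 m from the base axis. Payload 9.3 kg.
Tool frame: the origin (TCP) lies between the finger pads; the fingertips stand 25 mm ahead of it and the grasp point (between the pads) lies 6 mm ahead of it (arm.tcp_to_tips is the distance from the TCP to the fingertips, in m); z points along the fingers, x is the direction in which the jaws open and shut, and the axes are right-handed (so a half turn about z gives the same grasp; the last joint's range is limited). The gripper opens to 85 mm and grips with 20 to 120 N. Pads are 22 mm wide; open, the fingers measure 114 mm over their backs; the gripper's body (76 mm by 85 mm) begins 54 mm behind the grasp point. The pads swing forward as they close: fully open they stand 13 mm farther back than shut.
Start: joints at [-1.354, 0.259, 0.021, 1.334, 0, 1.418], TCP at [0.199, -0.513, 0.256] pointing down, gripper open.
Joint ranges: [-3.04, 3.04], [-0.91, 1.82], [-1.04, 1.36], [-1.92, 1.95], [-1.52, 1.45], [-3.14, 3.14]. Speed limits (rad/s): [2.22, 2.22, 2.79, 3.14, 3.14, 3.14].

### API

Orientations are given as a 3x3 rotation matrix whose columns are the frame's x, y, z axes.
In Python, from cell import arm gives the robot as it stands.
- The arm moves only by the tool apply_moves, never from a script. Its argument "increments" is a list of rows, each a list of 3 entries, a list of its own where there are three numbers: the closure, from 0 (fully open) to 1 (shut), then the shift along the tool's x, y, z in m, then the turn, a rotation vector about the tool's x, y, z in rad. In form: [[claw, [x, y, z], [wx, wy, wz]], ...]. A call has exactly 5 rows; each row is the pose to reach, as a shift and turn from the pose commanded when the call began, along the tool's axes at that moment; what a row does not reach only later rows make up. A row lasts 1/8 s, in which the tool goes at most 62.5 mm and 10.7 degrees, less where a joint would pass 70% of its speed; a pose out of reach is approached as far as the arm can. A call with a gripper value outside its range is refused whole. The fingers move at their own pace and stop on an object; "force" is the grip in N (left out, the last holds). Time passes only in rows, so rows that repeat a pose let the fingers close, or fill a call up. It gives the time, the measured TCP pose, the force and the opening at its end, in the units of the state.
- arm.sense(): the state, without advancing time (a new reading comes with each control period).
- arm.get_image(name): name is "scene" or "top" or "wrist"; returns a dict with "pixels" (480x640x3 uint8, red, green, blue), "intrinsics" (3x3 intrinsics, pixels), "camera_from_world" (4x4, takes a point from world to camera coordinates); the wrist camera has in their place "hand_eye" (4x4, takes a point from camera to tool coordinates, whose origin is the TCP and whose axes are the tool frame's). Camera axes: x right, y down, z forward; pixel columns grow to the right and rows downward; lengths in m; the calibration is good to about 2 mm. A picture is of the moment at which its call begins: read the wrist's pose just before it. There is no depth.
- arm.job_done(): hands the job in, once; it reports no verdict.
The state is a dict: "time": time; "joints": joint angles; "joint_velocities": joint speeds; "joint_torque": joint torques, N m; "ee_pos": TCP position; "ee_rot": TCP orientation; "force": force on the tool from outside, world axes, zero at the start; "ft_torque": the same for the moment, N m; "opening": finger opening in m.
Only numpy, scipy, OpenCV 4.12 (cv2) and the standard library are available. Lean on these libraries where they do the work, as an engineer would, in place of code of your own. Each camera call takes 0.05 s, during which the arm holds its last target.

## Working session

There is one attempt and no reset: what is moved stays moved. The work goes in short steps, Python scripts to look and compute and a tool call to move; the robot and the scene stay as the last step left them, time stands still between calls to the robot, and variables do not carry over. Pictures are saved under pics/ and viewed, and the job is handed in when it is done.

Besides the shell and the picture viewer there is one more tool, called as name([rows], argument=value, ...), one row to a line, values as JSON. apply_moves: Moves the arm, as the interface text tells. Its arguments: {"type":"object","properties":{"increments":{"type":"array","items":{"type":"array"}},"force":{"type":"number"}},"required":["increments"]}

```bash
ls; mkdir -p pics; cat > h.py <<'E'
import numpy as np, cv2
from cell import arm
def snap(n,f):
    s=arm.sense(); im=arm.get_image(n); cv2.imwrite(f,cv2.cvtColor(im["pixels"],cv2.COLOR_RGB2BGR))
    np.savez(f.replace('.png','.npz'),K=im["intrinsics"],T=im.get("camera_from_world",np.eye(4)),H=im.get("hand_eye",np.eye(4)),p=s["ee_pos"],R=s["ee_rot"],px=im["pixels"])
def load(f):
    d=np.load(f); T=d['T']
    if 'wrist' in f:
        W=np.eye(4);W[:3,:3]=d['R'];W[:3,3]=d['p']; T=np.linalg.inv(W@d['H'])
    return d['px'],d['K'],T
def ray(K,T,u,v):
    C=np.linalg.inv(T); r=C[:3,:3]@np.linalg.inv(K)@np.array([u,v,1.]); return C[:3,3],r/np.linalg.norm(r)
def onz(K,T,u,v,z):
    o,r=ray(K,T,u,v); return o+r*(z-o[2])/r[2]
def proj(K,T,P):
    q=T@np.r_[P,1]; q=K@q[:3]; return q[:2]/q[2]
E
python3 - <<'E'
from h import *
s=arm.sense()
for k in s: print(k,np.round(s[k],4).tolist())
for n in("scene","top","wrist"): snap(n,f"pics/{n}0.png")
for n in("scene","top","wrist"):
  px,K,T=load(f"pics/{n}0.npz"); print(n,K.round(1).tolist(),np.linalg.inv(T).round(3).tolist())
E
```

```text
pics
time 0.0
joints [-1.3536, 0.2592, 0.0208, 1.3337, -0.0, 1.4183]
joint_velocities [-0.0015, -0.0017, 0.0003, 0.0022, 0.0015, -0.001]
joint_torque [0.0006, -55.5638, 34.4527, 0.0138, -0.0002, -0.0]
ee_pos [0.1987, -0.5126, 0.2557]
ee_rot [[0.3614, -0.9324, -0.0003], [-0.9324, -0.3614, 0.0013], [-0.0013, -0.0002, -1.0]]
force [-0.4856, 0.6727, 0.1294]
ft_torque [-0.0455, -0.0259, -0.0096]
opening 0.0854
scene [[512.1, 0.0, 322.3], [0.0, 512.1, 240.9], [0.0, 0.0, 1.0]] [[-0.493, -0.501, 0.711, -0.224], [-0.87, 0.286, -0.401, 0.414], [-0.002, -0.816, -0.577, 0.716], [0.0, 0.0, 0.0, 1.0]]
top [[434.1, 0.0, 311.1], [0.0, 434.1, 232.4], [0.0, 0.0, 1.0]] [[-0.002, -0.988, 0.152, 0.42], [-1.0, -0.001, -0.021, -0.009], [0.021, -0.152, -0.988, 1.106], [0.0, 0.0, 0.0, 1.0]]
wrist [[370.9, 0.0, 319.3], [0.0, 370.9, 238.5], [0.0, 0.0, 1.0]] [[0.362, -0.889, -0.282, 0.271], [-0.932, -0.346, -0.109, -0.485], [-0.001, 0.302, -0.953, 0.374], [0.0, 0.0, 0.0, 1.0]]
```

View pics/scene0.png

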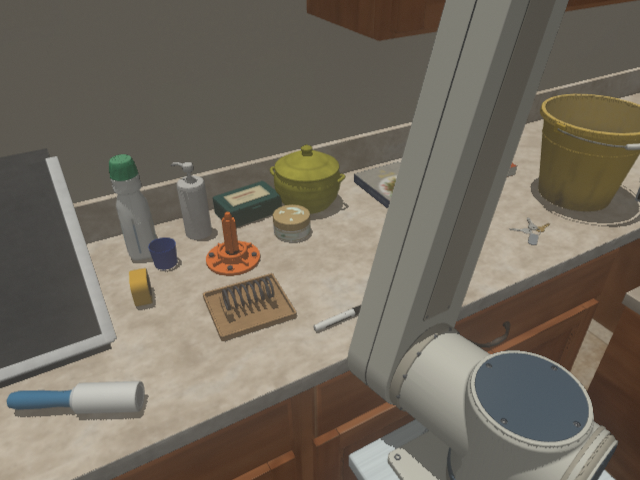

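View pics/top0.png

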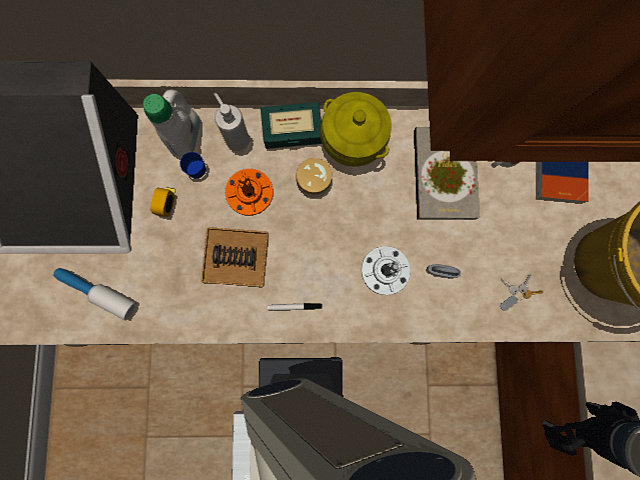

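View pics/wrist0.png

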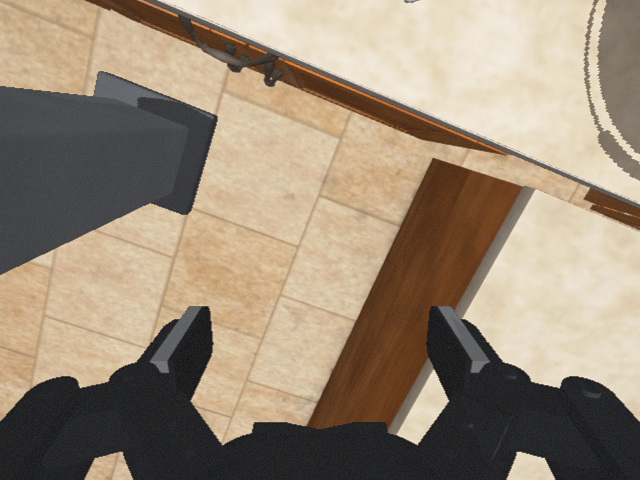

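The top view shows the tray with the spring at (235,257). Two things have the housing's shape: an orange one at (249,191) and a silver-grey one at (386,270). The description says aluminium flange and steel spindle, so it should be the grey one. I'll confirm that in an enlarged crop.

```bash
python3 - <<'E'
from h import *
px,K,T=load("pics/top0.npz")
b=px[:,:,::-1]
a=cv2.resize(b[215:325,340:450],(400,400),interpolation=cv2.INTER_CUBIC)
c=cv2.resize(b[215:295,195:275],(400,400),interpolation=cv2.INTER_CUBIC)
cv2.imwrite("pics/crop0.png",np.hstack([a,c]))
for n,u,v,z in [("flange",386,270,.011),("tip",392,268,.126),("tray",235,257,.014),("spring",235,257,.037),("pot",314,176,.053),("marker",295,307,.01),("orange",249,191,.011),("brush",443,270,.03),("tape",162,201,.05)]:
    print(n,onz(K,T,u,v,z).round(3))
E
```

```text
flange [ 0.493 -0.221  0.011]
tip [ 0.489 -0.213  0.126]
tray [0.525 0.16  0.014]
spring [0.523 0.156 0.037]
pot [ 0.725 -0.038  0.053]
marker [0.401 0.009 0.01 ]
orange [0.697 0.128 0.011]
brush [ 0.491 -0.36   0.03 ]
tape [0.661 0.338 0.05 ]
```

View pics/crop0.png

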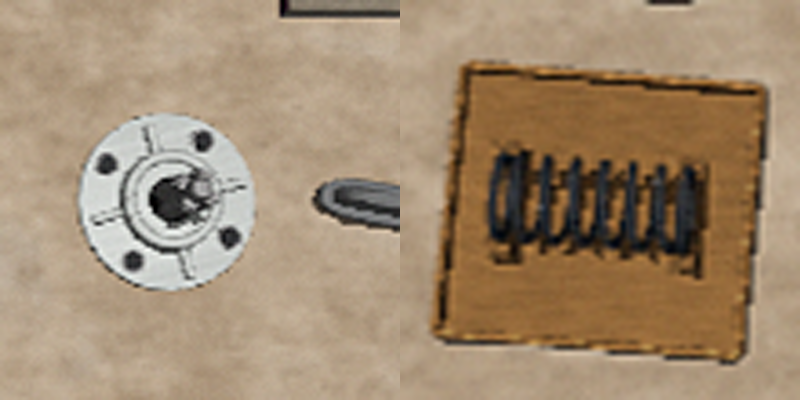

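The crop confirms that the silver-grey flange with the steel spindle at (386,270) is the housing; the orange one is a look-alike. The next measurements are the tray corners, the flange ellipse and the hand-eye transform.

```bash
python3 - <<'E'
from h import *
print([a for a in dir(arm) if a[0]!='_'], arm.tcp_to_tips)
print(np.load("pics/wrist0.npz")['H'].round(4).tolist())
px,K,T=load("pics/top0.npz")
hsv=cv2.cvtColor(px,cv2.COLOR_RGB2HSV)
# tray
sub=np.zeros(px.shape[:2],np.uint8); sub[215:300,190:285]=1
m=((hsv[...,0]>8)&(hsv[...,0]<22)&(hsv[...,1]>110)).astype(np.uint8)*sub
m=cv2.morphologyEx(m,cv2.MORPH_CLOSE,np.ones((9,9),np.uint8))
c=max(cv2.findContours(m,cv2.RETR_EXTERNAL,cv2.CHAIN_APPROX_NONE)[0],key=cv2.contourArea)
P=np.array([onz(K,T,u,v,.014)[:2] for u,v in c[:,0]]).astype(np.float32)
print("tray",cv2.minAreaRect(P))
sub[:]=0; sub[235:305,350:420]=1
m=((hsv[...,1]<30)&(hsv[...,2]>150)).astype(np.uint8)*sub
m=cv2.morphologyEx(m,cv2.MORPH_CLOSE,np.ones((5,5),np.uint8))
c=max(cv2.findContours(m,cv2.RETR_EXTERNAL,cv2.CHAIN_APPROX_NONE)[0],key=cv2.contourArea)
P=np.array([onz(K,T,u,v,.011)[:2] for u,v in cv2.convexHull(c)[:,0]]).astype(np.float32)
print("flange",cv2.fitEllipse(P),P.min(0),P.max(0))
sub[:]=0; sub[235:275,205:265]=1
m=((px.max(2)<70)).astype(np.uint8)*sub
ys,xs=np.nonzero(m); P=np.array([onz(K,T,u,v,.037)[:2] for u,v in zip(xs,ys)]).astype(np.float32)
print("spring",cv2.minAreaRect(P))
E
```

```text
['MotionError', 'get_image', 'job_done', 'sense', 'tcp_to_tips'] 0.025
[[1.0, 0.0007, 0.0006, -0.0002], [-0.0008, 0.9533, 0.3019, -0.0774], [-0.0004, -0.3019, 0.9533, -0.1179], [0.0, 0.0, 0.0, 1.0]]
tray ((0.5270244479179382, 0.161348357796669), (0.15665537118911743, 0.14001870155334473), 85.6575698852539)
flange ((0.4931701719760895, -0.21959610283374786), (0.12188626080751419, 0.12347172945737839), 175.04803466796875) [ 0.43249595 -0.27996513] [ 0.5537204  -0.15762061]
spring ((0.5331664085388184, 0.16781887412071228), (0.12383133918046951, 0.07506971806287766), 85.6763687133789)
```

```bash
cat >> h.py <<'E'
from scipy.spatial.transform import Rotation as Ro
def Rt(yaw,tilt=0):
    """tool x at world yaw (deg), tool z down; tilt deg about tool x"""
    a=np.radians(yaw); x=np.array([np.cos(a),np.sin(a),0]); z=np.array([0,0,-1.]); y=np.cross(z,x)
    return np.c_[x,y,z]@Ro.from_rotvec([np.radians(tilt),0,0]).as_matrix()
def inc(p,R,s=None):
    s=s or arm.sense(); R0=np.array(s["ee_rot"])
    d=R0.T@(np.array(p)-s["ee_pos"]); w=Ro.from_matrix(R0.T@R).as_rotvec()
    print("shift",d.round(4).tolist(),"turn",w.round(4).tolist(),"deg",np.degrees(np.linalg.norm(w)).round(1))
def st():
    s=arm.sense(); print({k:np.round(s[k],3).tolist() for k in("time","joints","ee_pos","force","ft_torque","opening")}); print(np.round(s["ee_rot"],3).tolist()); return s
E
python3 - <<'E'
from h import *
inc([.47,-.27,.30],Rt(-69+90))
E
```

```text
shift [-0.1282, -0.3406, -0.044] turn [-0.0009, 0.0007, -1.5675] deg 89.8
```

apply_moves([
  [0,[-0.014,-0.036,-0.01],[0,0,-0.17]],
  [0,[-0.028,-0.072,-0.02],[0,0,-0.34]],
  [0,[-0.042,-0.108,-0.03],[0,0,-0.51]],
  [0,[-0.056,-0.144,-0.04],[0,0,-0.68]],
  [0,[-0.07,-0.18,-0.045],[0,0,-0.85]],
])

```text
time: 0.78
ee_pos: [0.3421, -0.3816, 0.3017]
ee_rot: [[0.941, -0.339, 0.0], [-0.339, -0.941, -0.0], [0.0, 0.0, -1.0]]
force: [-0.8, -0.6, -0.5]
opening: 0.0855
```

```bash
python3 - <<'E'
from h import *
st()
inc([.47,-.27,.30],Rt(21+40))
E
```

```text
{'time': 0.775, 'joints': [-1.004, 0.184, 0.038, 1.424, 0.0, 0.913], 'ee_pos': [0.342, -0.382, 0.302], 'force': [-0.847, -0.62, -0.496], 'ft_torque': [-0.014, 0.034, -0.044], 'opening': 0.085}
[[0.941, -0.339, 0.0], [-0.339, -0.941, -0.0], [0.0, 0.0, -1.0]]
shift [0.0825, -0.1483, 0.0016] turn [0.0004, -0.0001, -1.4102] deg 80.8
```

apply_moves([
  [0,[0.016,-0.03,0],[0,0,-0.18]],
  [0,[0.033,-0.06,0],[0,0,-0.36]],
  [0,[0.05,-0.09,0],[0,0,-0.54]],
  [0,[0.066,-0.12,0],[0,0,-0.72]],
  [0,[0.082,-0.148,0],[0,0,-0.9]],
])

```text
time: 1.4
ee_pos: [0.4699, -0.2708, 0.3011]
ee_rot: [[0.85, 0.527, -0.0], [0.527, -0.85, 0.0], [-0.0, -0.0, -1.0]]
force: [0.2, 0.3, -0.3]
opening: 0.0855
```

```bash
python3 - <<'E'
from h import *
snap("wrist","pics/wrist1.png"); st()
E
```

```text
{'time': 1.45, 'joints': [-0.673, 0.238, 0.106, 1.439, 0.002, 0.332], 'ee_pos': [0.472, -0.269, 0.301], 'force': [0.609, 1.668, -0.329], 'ft_torque': [0.105, 0.024, -0.058], 'opening': 0.085}
[[0.844, 0.536, 0.001], [0.536, -0.844, 0.001], [0.001, -0.001, -1.0]]
```

View pics/wrist1.png

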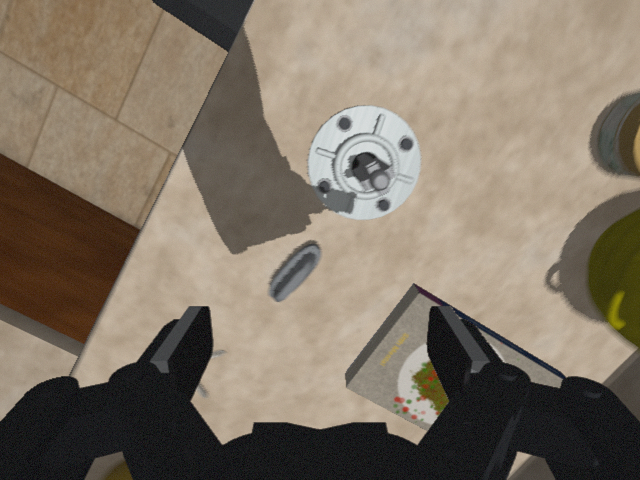

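The housing shows at (364,162), with the spindle tip near (381,181). I'll enlarge it for the spline directions.

```bash
python3 - <<'E'
from h import *
px,K,T=load("pics/wrist1.npz")
cv2.imwrite("pics/crop1.png",cv2.resize(px[100:225,300:430,::-1],(780,750)[:2] if 0 else (624,600),interpolation=cv2.INTER_CUBIC))
hsv=cv2.cvtColor(px,cv2.COLOR_RGB2HSV)
sub=np.zeros(px.shape[:2],np.uint8); sub[95:230,298:430]=1
m=((hsv[...,1]<22)&(hsv[...,2]>120)).astype(np.uint8)*sub
m=cv2.morphologyEx(m,cv2.MORPH_OPEN,np.ones((3,3),np.uint8))
c=max(cv2.findContours(m,cv2.RETR_EXTERNAL,cv2.CHAIN_APPROX_NONE)[0],key=cv2.contourArea)
P=np.array([onz(K,T,u,v,.011)[:2] for u,v in cv2.convexHull(c)[:,0]]).astype(np.float32)
print("flange",cv2.fitEllipse(P),cv2.minEnclosingCircle(P))
print("tip",onz(K,T,381,181,.126), "flange c px",proj(K,T,[.4932,-.2196,.011]),"tip px",proj(K,T,[.4932,-.2196,.126]))
E
```

```text
flange ((0.4941316246986389, -0.21793006360530853), (0.12257669866085052, 0.12276623398065567), 176.8712615966797) ((0.4941684603691101, -0.21803955733776093), 0.06158463656902313)
tip [ 0.49445368 -0.21761848  0.126     ] flange c px [362.23643255 165.60390957] tip px [378.26505919 182.29230598]
```

View pics/crop1.png

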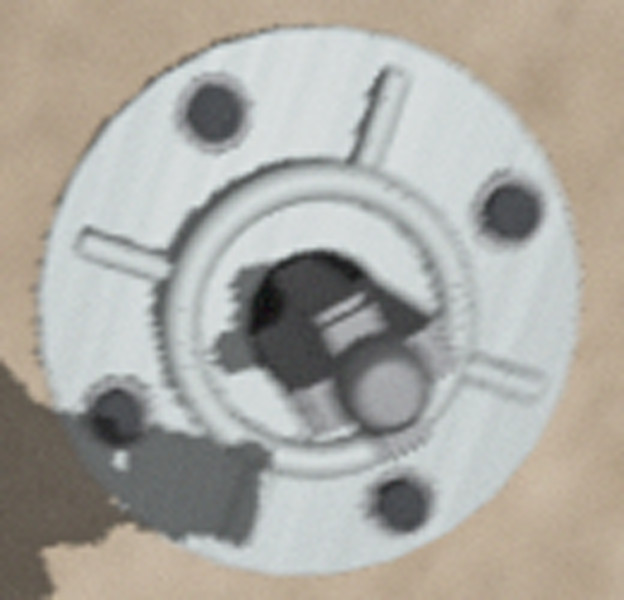

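Flange and tip rays agree: the axis is at (0.494, −0.218). I'll place the wrist camera straight above the spindle on the way, to read the splines.

```bash
python3 - <<'E'
from h import *
inc([.571,-.218,.23],Rt(90))
E
```

```text
shift [0.1108, 0.0102, 0.071] turn [-0.0002, -0.0016, -1.0054] deg 57.6
```

apply_moves([
  [0,[0.025,0.002,0.015],[0,0,-0.186]],
  [0,[0.05,0.004,0.03],[0,0,-0.372]],
  [0,[0.075,0.006,0.045],[0,0,-0.558]],
  [0,[0.1,0.008,0.06],[0,0,-0.744]],
  [0,[0.111,0.01,0.071],[0,0,-0.92]],
])

```text
time: 2.08
ee_pos: [0.5698, -0.2216, 0.2291]
ee_rot: [[0.095, 0.995, -0.001], [0.995, -0.095, 0.001], [0.001, -0.001, -1.0]]
force: [0.2, 0.3, -0.2]
opening: 0.0854
```

```bash
python3 - <<'E'
from h import *
arm.get_image("top")
snap("wrist","pics/wrist2.png"); s=st()
px,K,T=load("pics/wrist2.npz")
u,v=proj(K,T,[.494,-.218,.112]).astype(int);print(u,v,proj(K,T,[.494,-.218,.126]),proj(K,T,[.494,-.218,.024]),np.linalg.inv(T)[:3,3])
cv2.imwrite("pics/crop2.png",cv2.resize(px[max(v-50,0):v+50,u-50:u+50,::-1],(600,600),interpolation=cv2.INTER_CUBIC))
E
```

```text
{'time': 2.175, 'joints': [-0.509, 0.374, 0.119, 1.319, 0.0, -0.409], 'ee_pos': [0.569, -0.222, 0.228], 'force': [-0.22, 0.283, 0.073], 'ft_torque': [-0.022, -0.012, 0.025], 'opening': 0.085}
[[0.099, 0.995, -0.003], [0.995, -0.099, 0.002], [0.001, -0.003, -1.0]]
313 123 [312.83915786 123.5157481 ] [314.74091036 122.98619524] [ 0.49339451 -0.21454028  0.34562825]
```

View pics/crop2.png

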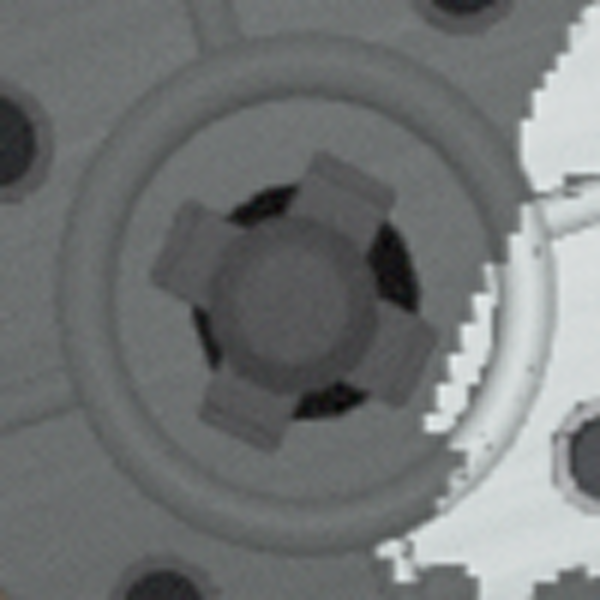

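The view straight down shows the four splines at crop (347,183), (180,253), (420,360) and (245,425), around a centre at (297,301). I'll convert these to world angles.

```bash
python3 - <<'E'
from h import *
px,K,T=load("pics/wrist2.npz")
f=lambda c:onz(K,T,263+c[0]/6-.4,73+c[1]/6-.4,.112)[:2]
for a,b in[((347,183),(245,425)),((420,360),(180,253))]:
    d=f(a)-f(b); print(np.degrees(np.arctan2(d[1],d[0])),np.linalg.norm(d),(f(a)+f(b))/2)
print(onz(K,T,263+297/6-.4,73+301/6-.4,.126))
inc([.5270,.1613,.30],Rt(180-4.34))
E
```

```text
150.952248568127 0.025385473918440603 [ 0.49402164 -0.21884606]
61.934684123703136 0.026107910853715954 [ 0.4941648 -0.2182926]
[ 0.49356125 -0.21837922  0.126     ]
shift [0.377, -0.0802, -0.0709] turn [-0.0011, -0.0032, -1.5942] deg 91.3
```

apply_moves([
  [0,[0.04,-0.008,-0.012],[0,0,-0.18]],
  [0,[0.08,-0.016,-0.024],[0,0,-0.36]],
  [0,[0.12,-0.024,-0.036],[0,0,-0.54]],
  [0,[0.16,-0.033,-0.048],[0,0,-0.72]],
  [0,[0.2,-0.042,-0.06],[0,0,-0.9]],
])

```text
time: 2.8
ee_pos: [0.5469, -0.0184, 0.2913]
ee_rot: [[-0.716, 0.698, 0.001], [0.698, 0.716, -0.0], [-0.001, 0.0, -1.0]]
force: [0.5, 1.1, -0.9]
opening: 0.0855
```

```bash
python3 - <<'E'
from h import *
st()
R=Rt(175.66,45); G=np.array([.527+.0757*.01,.1613+.00997,.037]); p=G-.005*R[:,2]
print(p,R[:,2]); inc(p+[0,0,.15],R)
inc(p+[0,0.03,.18],Rt(175.66,20))
E
```

```text
{'time': 2.8, 'joints': [-0.187, 0.246, 0.093, 1.417, -0.0, -0.985], 'ee_pos': [0.547, -0.018, 0.291], 'force': [0.506, 1.14, -0.871], 'ft_torque': [-0.023, 0.041, -0.028], 'opening': 0.085}
[[-0.716, 0.698, 0.001], [0.698, 0.716, -0.0], [-0.001, 0.0, -1.0]]
[0.52802455 0.1747954  0.04053553] [-0.05351022 -0.70507918 -0.70710678]
shift [0.1484, 0.1251, 0.1007] turn [0.7527, -0.2728, -0.6602] deg 59.5
shift [0.1693, 0.1466, 0.0707] turn [0.3348, -0.1209, -0.6896] deg 44.5
```

apply_moves([
  [0,[0.034,0.029,0.01],[0.067,-0.024,-0.138]],
  [0,[0.068,0.058,0.02],[0.134,-0.048,-0.276]],
  [0,[0.102,0.088,0.035],[0.2,-0.072,-0.414]],
  [0,[0.136,0.117,0.05],[0.268,-0.097,-0.552]],
  [0,[0.169,0.147,0.07],[0.335,-0.121,-0.69]],
])

```text
time: 3.42
ee_pos: [0.5292, 0.205, 0.2209]
ee_rot: [[-0.997, 0.072, -0.024], [0.076, 0.936, -0.343], [-0.002, -0.344, -0.939]]
force: [0.5, 0.2, 0.1]
opening: 0.0855
```

```bash
python3 - <<'E'
from h import *
arm.get_image("top")
snap("wrist","pics/wrist3.png")
st()
R=Rt(175.66,45); G=np.array([.527+.0757*.01,.1613+.00997,.037]); p=G-.005*R[:,2]
inc(p+[0,0,.08],R)
E
```

```text
{'time': 3.525, 'joints': [0.375, 0.415, 0.111, 1.427, -0.314, -1.1], 'ee_pos': [0.528, 0.208, 0.218], 'force': [-0.89, -1.072, -0.147], 'ft_torque': [0.298, 0.036, -0.024], 'opening': 0.086}
[[-0.997, 0.066, -0.028], [0.072, 0.937, -0.343], [0.004, -0.344, -0.939]]
shift [-0.0031, 0.0026, 0.1027] turn [0.4339, -0.0009, 0.0055] deg 24.9
```

View pics/wrist3.png

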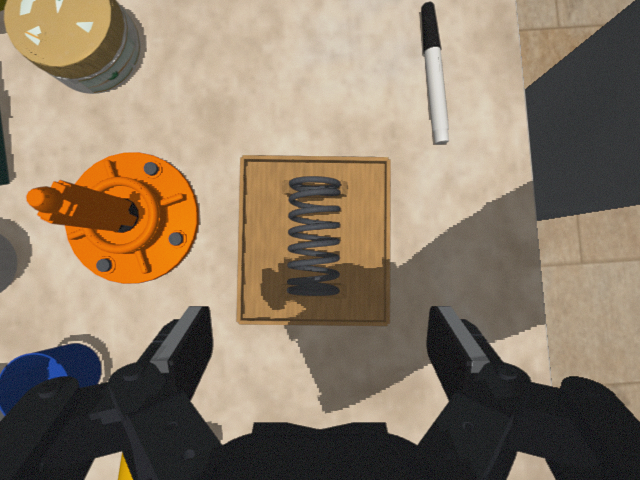

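The spring lies in the tray at (315,238), well aligned between the jaws. The right end (tang end) is at the top of this image. I'll check it numerically.

```bash
python3 - <<'E'
from h import *
px,K,T=load("pics/wrist3.npz")
for u,v in[(316,237),(316,178),(316,295)]: print(onz(K,T,u,v,.045))
cv2.imwrite("pics/crop3.png",cv2.resize(px[165:305,265:365,::-1],(430,600),interpolation=cv2.INTER_CUBIC))
E
```

```text
[0.52635307 0.16250361 0.045     ]
[0.52315928 0.11292035 0.045     ]
[0.52944654 0.21052932 0.045     ]
```

apply_moves([
  [0,[0,0.001,0.02],[0.087,0,0]],
  [0,[0,0.001,0.04],[0.174,0,0]],
  [0,[-0.001,0.002,0.06],[0.261,0,0]],
  [0,[-0.002,0.002,0.08],[0.35,0,0]],
  [0,[-0.002,0.003,0.103],[0.434,0,0.002]],
])

```text
time: 4.15
ee_pos: [0.5292, 0.1706, 0.123]
ee_rot: [[-0.997, 0.061, -0.054], [0.082, 0.705, -0.705], [-0.005, -0.707, -0.707]]
force: [0.6, -0.8, -0.5]
opening: 0.0853
```

```bash
python3 - <<'E'
from h import *
st()
R=Rt(175.66,45); G=np.array([.527+.0757*.01,.1613+.00997,.037]); p=G-.005*R[:,2]
inc(p,R)
E
```

```text
{'time': 4.15, 'joints': [0.457, 0.631, 0.047, 1.457, -0.654, -0.868], 'ee_pos': [0.529, 0.171, 0.123], 'force': [0.635, -0.794, -0.529], 'ft_torque': [0.596, -0.067, -0.03], 'opening': 0.085}
[[-0.997, 0.061, -0.054], [0.082, 0.705, -0.705], [-0.005, -0.707, -0.707]]
shift [0.0019, 0.0611, 0.0554] turn [0.0005, -0.0007, -0.0078] deg 0.5
```

View pics/crop3.png

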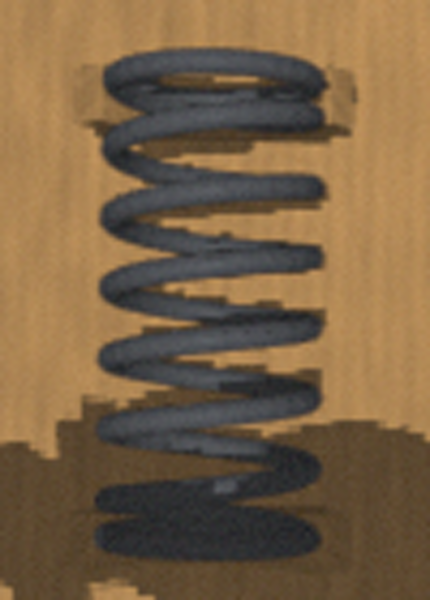

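Spring, tray and plan agree to about 1 mm, so I descend and grip.

apply_moves([
  [0,[0.001,0.018,0.016],[0,0,-0.004]],
  [0,[0.001,0.036,0.032],[0,0,-0.008]],
  [0,[0.002,0.052,0.047],[0,0,-0.008]],
  [0,[0.002,0.061,0.055],[0,0,-0.008]],
  [0,[0.002,0.061,0.055],[0,0,-0.008]],
])

```text
time: 4.78
ee_pos: [0.5271, 0.1757, 0.0404]
ee_rot: [[-0.997, 0.049, -0.055], [0.074, 0.707, -0.704], [0.005, -0.706, -0.709]]
force: [-0.0, 0.1, 1.1]
opening: 0.085
```

apply_moves([
  [1,[0,0,0],[0,0,0]],
  [1,[0,0,0],[0,0,0]],
  [1,[0,0,0],[0,0,0]],
  [1,[0,0,0],[0,0,0]],
  [1,[0,0,0],[0,0,0]],
], force=60)

```text
time: 5.4
ee_pos: [0.5296, 0.1768, 0.042]
ee_rot: [[-0.998, 0.051, -0.049], [0.071, 0.708, -0.703], [-0.002, -0.705, -0.71]]
force: [9.5, 1.7, 4.1]
opening: 0.0422
```

```bash
python3 - <<'E'
from h import *
st()
E
```

```text
{'time': 5.4, 'joints': [0.466, 0.711, -0.028, 1.301, -0.651, -0.873], 'ee_pos': [0.53, 0.177, 0.042], 'force': [9.524, 1.698, 4.137], 'ft_torque': [0.341, -1.405, 1.268], 'opening': 0.042}
[[-0.998, 0.051, -0.049], [0.071, 0.708, -0.703], [-0.002, -0.705, -0.71]]
```

apply_moves([
  [1,[0,-0.01,-0.01],[0,0,0]],
  [1,[0,-0.03,-0.03],[0,0,0]],
  [1,[0,-0.055,-0.055],[0,0,0]],
  [1,[0,-0.08,-0.08],[0,0,0]],
  [1,[0,-0.1,-0.1],[0,0,0]],
])

```text
time: 6.02
ee_pos: [0.5275, 0.1759, 0.184]
ee_rot: [[-0.997, 0.048, -0.054], [0.072, 0.708, -0.703], [0.005, -0.705, -0.709]]
force: [1.0, 0.5, -2.3]
opening: 0.0423
```

```bash
python3 - <<'E'
from h import *
arm.get_image("top")
snap("scene","pics/scene1.png");snap("wrist","pics/wrist4.png"); st()
R=Rt(175.66,0)
inc([.535,.08,.2],R)
E
```

```text
{'time': 6.175, 'joints': [0.465, 0.588, 0.133, 1.587, -0.649, -0.874], 'ee_pos': [0.528, 0.176, 0.183], 'force': [0.382, 1.131, -2.203], 'ft_torque': [1.013, -0.063, 0.005], 'opening': 0.042}
[[-0.997, 0.049, -0.052], [0.072, 0.708, -0.702], [0.003, -0.704, -0.71]]
shift [-0.0139, -0.0795, 0.0553] turn [-0.7813, -0.0011, 0.005] deg 44.8
```

View pics/wrist4.png

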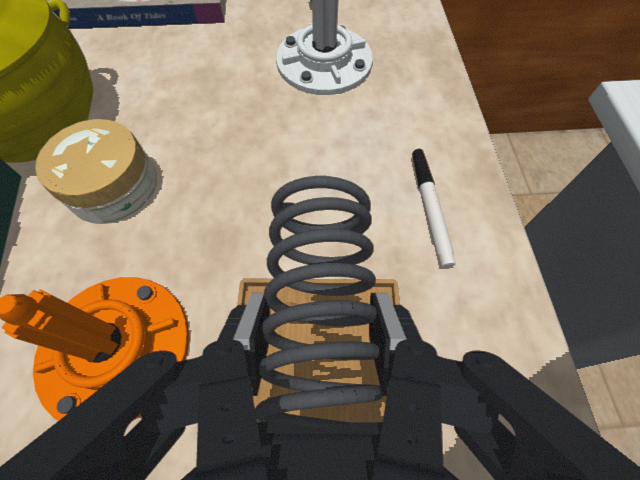

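View pics/scene1.png

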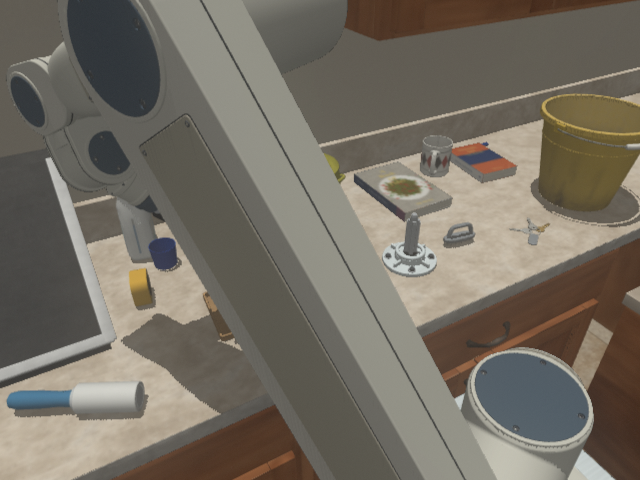

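The wrist view shows the spring held straight between the pads, spanning (320,185) to (320,410), lifted clear of the tray. Next I compute the pitching poses, leaning the body toward the robot and away from the housing.

```bash
cat >> h.py <<'E'
Rg=np.array([[-0.998,0.051,-0.049],[0.071,0.708,-0.703],[-0.002,-0.705,-0.71]]); pg=np.array([.5296,.1768,.042])
sz=np.array([.0757,.9971,0]); O=np.array([.5268,.1618,.037])-.048*sz
O_t=Rg.T@(O-pg); z_t=Rg.T@sz
def stand(S,yaw,h,tilt=-45):
    R=Rt(yaw,tilt); return np.r_[S,h]-R@O_t, R
E
python3 - <<'E'
from h import *
print(O_t,z_t)
p,R=stand([.535,-.01],145,.08); print(p,R@z_t, R[:,2])
inc([.53,.06,.2],Rt(160,0)); inc(p,R)
p,R=stand([.535,-.01],145,.0); print(p)
E
```

```text
[ 0.00196762 -0.04130856  0.04805639] [-0.0047545  0.7098075 -0.7046706]
[ 0.53387499 -0.01503711  0.14319056] [5.97808121e-03 2.48366969e-04 1.00018706e+00] [ 0.40557979  0.57922797 -0.70710678]
shift [-0.0104, -0.0939, 0.0696] turn [-0.7765, 0.1056, 0.2643] deg 47.4
shift [-0.0198, -0.1068, 0.1624] turn [-1.5259, -0.0043, 0.5973] deg 93.9
[ 0.53387499 -0.01503711  0.06319056]
```

apply_moves([
  [1,[-0.002,-0.019,0.014],[-0.155,0.021,0.053]],
  [1,[-0.004,-0.038,0.028],[-0.31,0.042,0.106]],
  [1,[-0.006,-0.056,0.042],[-0.466,0.063,0.158]],
  [1,[-0.008,-0.075,0.056],[-0.62,0.084,0.21]],
  [1,[-0.01,-0.094,0.07],[-0.776,0.106,0.264]],
])

```text
time: 6.8
ee_pos: [0.5291, 0.0589, 0.198]
ee_rot: [[-0.939, 0.343, -0.002], [0.343, 0.939, 0.003], [0.003, 0.002, -1.0]]
force: [1.2, -0.8, -1.7]
opening: 0.0425
```

```bash
python3 - <<'E'
from h import *
st()
p,R=stand([.535,-.01],145,.06);inc(p,R)
E
```

```text
{'time': 6.8, 'joints': [-0.048, 0.254, -0.135, 1.184, 0.003, -1.269], 'ee_pos': [0.529, 0.059, 0.198], 'force': [1.207, -0.764, -1.695], 'ft_torque': [0.005, -0.008, 0.005], 'opening': 0.043}
[[-0.939, 0.343, -0.002], [0.343, 0.939, 0.003], [0.003, 0.002, -1.0]]
shift [-0.0301, -0.068, 0.0746] turn [-0.7794, -0.1054, 0.246] deg 47.2
```

apply_moves([
  [1,[-0.006,-0.0136,0.015],[-0.156,-0.021,0.049]],
  [1,[-0.012,-0.027,0.03],[-0.312,-0.042,0.098]],
  [1,[-0.018,-0.041,0.045],[-0.468,-0.063,0.148]],
  [1,[-0.024,-0.054,0.06],[-0.624,-0.084,0.197]],
  [1,[-0.03,-0.068,0.0746],[-0.78,-0.105,0.246]],
])

```text
time: 7.42
ee_pos: [0.5336, -0.0152, 0.1233]
ee_rot: [[-0.819, 0.405, 0.407], [0.574, 0.579, 0.579], [-0.001, 0.708, -0.707]]
force: [1.7, -0.1, -1.8]
opening: 0.042
```

```bash
python3 - <<'E'
from h import *
arm.get_image("top")
snap("wrist","pics/wrist5.png");snap("top","pics/top1.png");snap("scene","pics/scene2.png"); st()
p,R=stand([.535,-.01],145,.002);inc(p,R)
E
```

```text
{'time': 7.625, 'joints': [-0.566, 0.27, -0.562, 0.696, 0.778, -1.507], 'ee_pos': [0.534, -0.015, 0.123], 'force': [-0.007, 0.473, -1.496], 'ft_torque': [-0.696, 0.485, 0.013], 'opening': 0.042}
[[-0.819, 0.409, 0.402], [0.574, 0.582, 0.576], [0.002, 0.703, -0.711]]
shift [-0.0002, -0.0402, 0.0413] turn [-0.0061, -0.001, -0.0011] deg 0.4
```

View pics/wrist5.png

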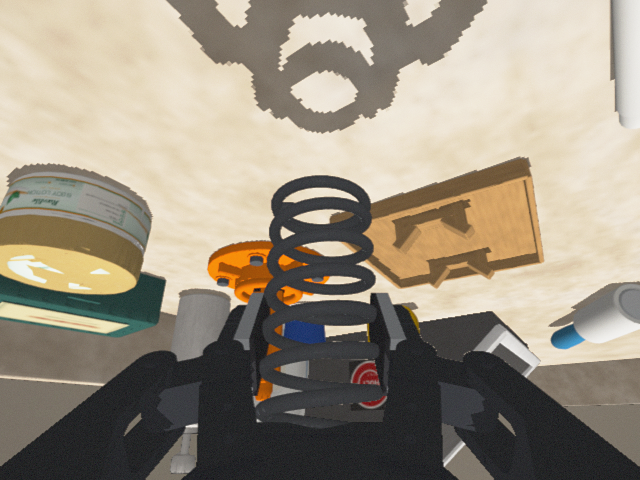

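View pics/scene2.png

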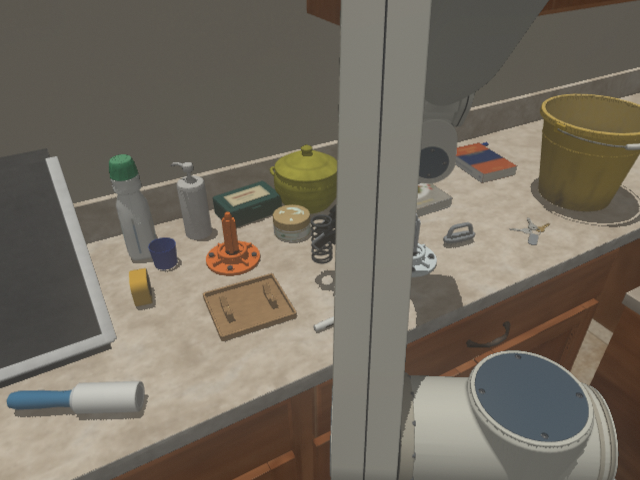

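View pics/top1.png

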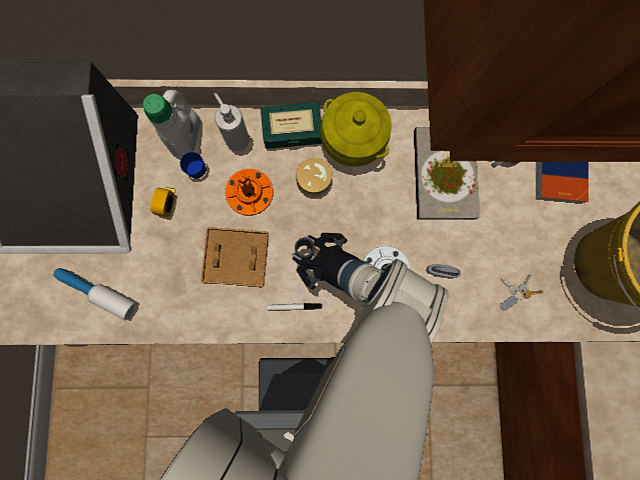

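The wrist, scene and top views show the spring upright with its tang end down over bare counter, between the tray and the grey housing. The arm passes above the spindle. I lower it straight down.

apply_moves([
  [1,[0,-0.01,0.01],[-0.006,0,0]],
  [1,[0,-0.02,0.02],[-0.006,0,0]],
  [1,[0,-0.029,0.029],[-0.006,0,0]],
  [1,[0,-0.036,0.036],[-0.006,0,0]],
  [1,[0,-0.039,0.039],[-0.006,0,0]],
])

```text
time: 8.25
ee_pos: [0.5342, -0.0147, 0.0685]
ee_rot: [[-0.82, 0.403, 0.406], [0.572, 0.58, 0.581], [-0.001, 0.708, -0.706]]
force: [0.8, -0.0, -1.6]
opening: 0.0422
```

```bash
python3 - <<'E'
from h import *
st(); snap("wrist","pics/wrist6.png")
p,R=stand([.535,-.01],145,.0);inc(p,R)
E
```

```text
{'time': 8.25, 'joints': [-0.567, 0.351, -0.634, 0.542, 0.786, -1.511], 'ee_pos': [0.534, -0.015, 0.068], 'force': [0.818, -0.043, -1.641], 'ft_torque': [-0.694, 0.497, 0.046], 'opening': 0.042}
[[-0.82, 0.403, 0.406], [0.572, 0.58, 0.581], [-0.001, 0.708, -0.706]]
shift [0.0001, -0.0038, 0.0033] turn [0.0016, -0.0007, 0.002] deg 0.2
```

View pics/wrist6.png

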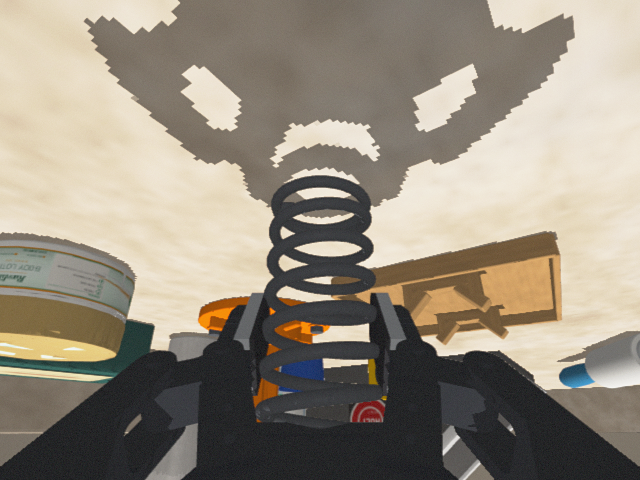

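The end is still about 5 mm above the counter. I lower it in 1 mm steps and watch the force.

apply_moves([
  [1,[0,-0.0007,0.0007],[0,0,0]],
  [1,[0,-0.0014,0.0014],[0,0,0]],
  [1,[0,-0.0021,0.0021],[0,0,0]],
  [1,[0,-0.0028,0.0028],[0,0,0]],
  [1,[0,-0.0028,0.0028],[0,0,0]],
])

```text
time: 8.93
ee_pos: [0.5342, -0.0151, 0.0649]
ee_rot: [[-0.82, 0.403, 0.407], [0.573, 0.579, 0.58], [-0.001, 0.709, -0.706]]
force: [0.3, 0.8, -2.2]
opening: 0.0423
```

apply_moves([
  [1,[0,-0.0004,0.0004],[0,0,0]],
  [1,[0,-0.0007,0.0007],[0,0,0]],
  [1,[0,-0.001,0.001],[0,0,0]],
  [1,[0,-0.0014,0.0014],[0,0,0]],
  [1,[0,-0.0014,0.0014],[0,0,0]],
])

```text
time: 9.55
ee_pos: [0.5344, -0.015, 0.0636]
ee_rot: [[-0.82, 0.402, 0.407], [0.573, 0.579, 0.581], [-0.002, 0.709, -0.705]]
force: [-3.7, -0.8, 6.9]
opening: 0.0419
```

Contact: Fz rose from −2 N to +7 N at the expected height (model 63.2 mm, measured 63.6 mm). I open the jaws.

apply_moves([
  [0.4,[0,0,0],[0,0,0]],
  [0.3,[0,0,0],[0,0,0]],
  [0.2,[0,0,0],[0,0,0]],
  [0,[0,0,0],[0,0,0]],
  [0,[0,0,0],[0,0,0]],
])

```text
time: 10.18
ee_pos: [0.5343, -0.0151, 0.0629]
ee_rot: [[-0.82, 0.403, 0.407], [0.572, 0.579, 0.58], [-0.002, 0.709, -0.706]]
force: [0.6, 0.1, 0.5]
opening: 0.0856
```

```bash
python3 - <<'E'
from h import *
st(); snap("wrist","pics/wrist7.png")
E
```

```text
{'time': 10.175, 'joints': [-0.568, 0.36, -0.641, 0.526, 0.787, -1.512], 'ee_pos': [0.534, -0.015, 0.063], 'force': [0.647, 0.071, 0.512], 'ft_torque': [-0.537, 0.397, 0.021], 'opening': 0.086}
[[-0.82, 0.403, 0.407], [0.572, 0.579, 0.58], [-0.002, 0.709, -0.706]]
```

View pics/wrist7.png

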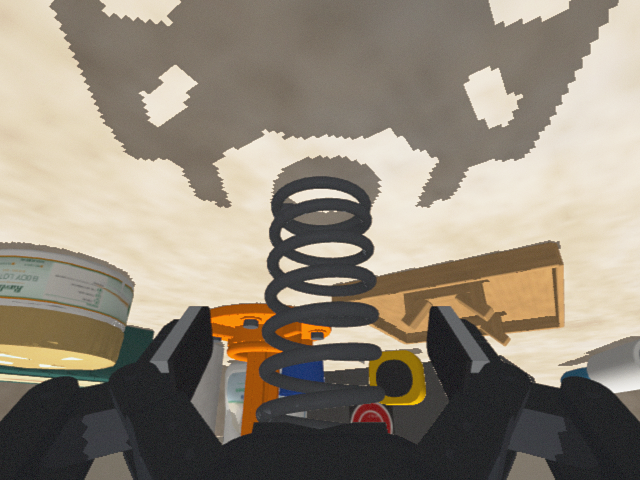

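The spring stands free with the jaws open to 85 mm. I back out along the fingers.

apply_moves([
  [0,[0,0,-0.015],[0,0,0]],
  [0,[0,0,-0.045],[0,0,0]],
  [0,[0,0,-0.085],[0,0,0]],
  [0,[0,0,-0.12],[0,0,0]],
  [0,[0,-0.0,-0.145],[0,0,0]],
])

```text
time: 10.85
ee_pos: [0.475, -0.1002, 0.1664]
ee_rot: [[-0.82, 0.403, 0.407], [0.573, 0.579, 0.58], [-0.003, 0.708, -0.706]]
force: [-0.3, -0.3, -0.1]
opening: 0.0853
```

```bash
python3 - <<'E'
from h import *
st(); R=Rt(145); inc([.535,-.01,.25],R); inc(np.r_[.535,-.01,.2]+.077*R[:,1],R)
E
```

```text
{'time': 10.85, 'joints': [-0.801, 0.237, -0.479, 1.041, 0.77, -1.838], 'ee_pos': [0.475, -0.1, 0.166], 'force': [-0.341, -0.289, -0.138], 'ft_torque': [-0.55, 0.365, 0.007], 'opening': 0.085}
[[-0.82, 0.403, 0.407], [0.573, 0.579, 0.58], [-0.003, 0.708, -0.706]]
shift [0.0023, 0.1357, 0.0177] turn [0.7874, 0.0022, 0.0018] deg 45.1
shift [0.0024, 0.1546, 0.1076] turn [0.7874, 0.0022, 0.0018] deg 45.1
```

apply_moves([
  [0,[0,0.035,-0.005],[0.15,0,0]],
  [0,[0,0.07,-0.01],[0.31,0,0]],
  [0,[0,0.095,-0.005],[0.47,0,0]],
  [0,[0.001,0.118,0.005],[0.63,0,0]],
  [0,[0.002,0.136,0.018],[0.787,0.002,0.002]],
])

```text
time: 11.48
ee_pos: [0.5364, -0.0082, 0.2507]
ee_rot: [[-0.819, 0.573, 0.001], [0.573, 0.819, -0.004], [-0.003, -0.003, -1.0]]
force: [-0.7, -1.4, -1.0]
opening: 0.0852
```

```bash
python3 - <<'E'
from h import *
st(); R=Rt(145); inc(np.r_[.535,-.01,.2]+.077*R[:,1],R)
E
```

```text
{'time': 11.475, 'joints': [-0.17, 0.237, -0.023, 1.31, -0.004, -1.13], 'ee_pos': [0.536, -0.008, 0.251], 'force': [-0.689, -1.429, -0.998], 'ft_torque': [-0.077, -0.094, -0.042], 'opening': 0.085}
[[-0.819, 0.573, 0.001], [0.573, 0.819, -0.004], [-0.003, -0.003, -1.0]]
shift [0.0002, 0.0749, 0.0505] turn [-0.0032, 0.0029, 0.0004] deg 0.2
```

apply_moves([
  [0,[0,0.025,0.016],[0,0,0]],
  [0,[0,0.05,0.032],[0,0,0]],
  [0,[0,0.075,0.05],[0,0,0]],
  [0,[0,0.075,0.05],[0,0,0]],
  [0,[0,0.075,0.05],[0,0,0]],
])

```text
time: 12.1
ee_pos: [0.5786, 0.0523, 0.1993]
ee_rot: [[-0.819, 0.573, -0.001], [0.573, 0.819, 0.001], [0.001, 0.0, -1.0]]
force: [0.6, -0.5, 0.7]
opening: 0.0856
```

```bash
python3 - <<'E'
from h import *
st(); snap("wrist","pics/wrist8.png")
px,K,T=load("pics/wrist8.npz")
u,v=proj(K,T,[.535,-.01,.05]).astype(int); print(u,v)
cv2.imwrite("pics/crop8.png",cv2.resize(px[max(v-50,0):v+50,u-50:u+50,::-1],(600,600),interpolation=cv2.INTER_CUBIC))
E
```

```text
{'time': 12.1, 'joints': [-0.055, 0.333, -0.018, 1.22, 0.001, -1.015], 'ee_pos': [0.579, 0.052, 0.199], 'force': [0.57, -0.516, 0.669], 'ft_torque': [-0.051, -0.013, -0.036], 'opening': 0.086}
[[-0.819, 0.573, -0.001], [0.573, 0.819, 0.001], [0.001, 0.0, -1.0]]
319 122
```

View pics/crop8.png

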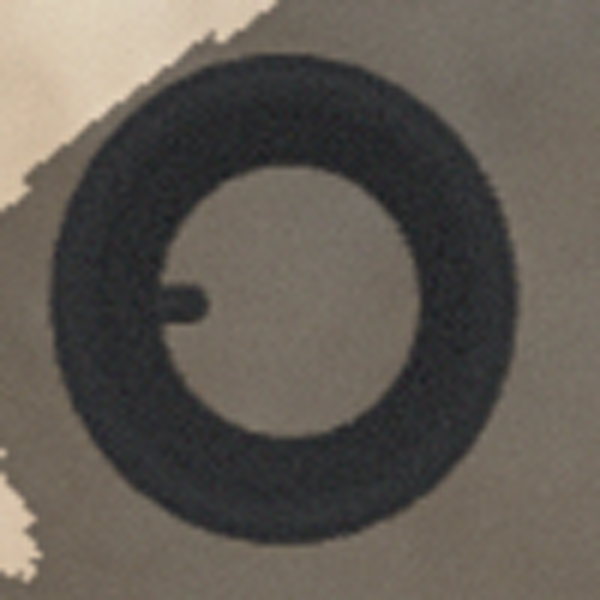

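The spring stands upright. Looking through it, the tang shows at crop (185,303), the inner hole is centred at (292,301) and the top ring at (284,299). I'll convert these to world coordinates.

```bash
python3 - <<'E'
from h import *
px,K,T=load("pics/wrist8.npz")
u0,v0=319-50,122-50
f=lambda c,z:onz(K,T,u0+c[0]/6-.4,v0+c[1]/6-.4,z)[:2]
crop=px[v0:v0+100,u0:u0+100]
m=(crop.max(2)<75).astype(np.uint8)
cs,_=cv2.findContours(m,cv2.RETR_EXTERNAL,cv2.CHAIN_APPROX_NONE)
c=max(cs,key=cv2.contourArea)[:,0]
P=np.array([onz(K,T,u0+x,v0+y,.0935)[:2] for x,y in c]).astype(np.float32)
print("top ring",cv2.fitEllipse(P))
inv=1-m; n,lab,stt,cen=cv2.connectedComponentsWithStats(inv)
l=lab[50,50]; h=(lab==l).astype(np.uint8); c2=cv2.convexHull(max(cv2.findContours(h,cv2.RETR_EXTERNAL,cv2.CHAIN_APPROX_NONE)[0],key=cv2.contourArea))[:,0]
P2=np.array([onz(K,T,u0+x,v0+y,.0025)[:2] for x,y in c2]).astype(np.float32)
e=cv2.fitEllipse(P2);print("bottom ring",e)
t=f((200,303),.0025);print("tang",t); d=t-np.array(e[0]);print(np.degrees(np.arctan2(d[1],d[0])),np.linalg.norm(d))
E
```

```text
top ring ((0.5364776849746704, -0.011166548356413841), (0.044100914150476456, 0.04433164373040199), 131.271484375)
bottom ring ((0.5364659428596497, -0.011148514226078987), (0.0349808968603611, 0.03509145975112915), 29.23162269592285)
tang [ 0.54627912 -0.01807025]
-35.19725597393129 0.012008697019905177
```

The top and bottom ring centres agree at (0.5365, −0.0112), so the spring is plumb. The tang points at −35.2° and its tip radius is 12–13 mm as specified. The gaps are at 16.4° mod 90, so the turn needed is −38.4° to −73.6°. I regrasp from above.

```bash
python3 - <<'E'
from h import *
inc([.5365,-.0112,.16],Rt(145)); inc([.5365,-.0112,.081],Rt(145))
E
```

```text
shift [-0.0018, -0.0761, 0.0396] turn [0.0007, -0.0004, 0.0] deg 0.0
shift [-0.0018, -0.0761, 0.1186] turn [0.0007, -0.0004, 0.0] deg 0.0
```

apply_moves([
  [0,[-0.001,-0.025,0],[0,0,0]],
  [0,[-0.001,-0.055,0.01],[0,0,0]],
  [0,[-0.0018,-0.076,0.02],[0,0,0]],
  [0,[-0.0018,-0.076,0.04],[0,0,0]],
  [0,[-0.0018,-0.076,0.04],[0,0,0]],
])

```text
time: 12.78
ee_pos: [0.5358, -0.0114, 0.1589]
ee_rot: [[-0.818, 0.575, -0.001], [0.575, 0.818, 0.001], [0.002, 0.0, -1.0]]
force: [0.4, -0.4, 0.6]
opening: 0.0859
```

```bash
python3 - <<'E'
from h import *
st();inc([.5365,-.0112,.081],Rt(145))
E
```

```text
{'time': 12.775, 'joints': [-0.178, 0.283, -0.199, 1.091, 0.001, -1.137], 'ee_pos': [0.536, -0.011, 0.159], 'force': [0.445, -0.41, 0.649], 'ft_torque': [0.027, -0.01, 0.007], 'opening': 0.086}
[[-0.818, 0.575, -0.001], [0.575, 0.818, 0.001], [0.002, 0.0, -1.0]]
shift [-0.0006, 0.0006, 0.0779] turn [0.0001, -0.0019, -0.0012] deg 0.1
```

apply_moves([
  [0,[0,0,0.03],[0,0,0]],
  [0,[-0.0005,0.0005,0.055],[0,0,0]],
  [0,[-0.0005,0.0005,0.07],[0,0,0]],
  [0,[-0.0005,0.0005,0.078],[0,0,0]],
  [0,[-0.0005,0.0005,0.078],[0,0,0]],
])

```text
time: 13.4
ee_pos: [0.5374, -0.0105, 0.0811]
ee_rot: [[-0.819, 0.573, -0.001], [0.573, 0.819, 0.001], [0.001, 0.0, -1.0]]
force: [-0.6, 0.7, 2.1]
opening: 0.0852
```

```bash
python3 - <<'E'
from h import *
st()
E
```

```text
{'time': 13.4, 'joints': [-0.176, 0.35, -0.319, 0.902, 0.001, -1.136], 'ee_pos': [0.537, -0.01, 0.081], 'force': [-0.608, 0.708, 2.075], 'ft_torque': [0.012, -0.023, 0.018], 'opening': 0.085}
[[-0.819, 0.573, -0.001], [0.573, 0.819, 0.001], [0.001, 0.0, -1.0]]
```

apply_moves([
  [0.5,[0,0,0],[0,0,0]],
  [1,[0,0,0],[0,0,0]],
  [1,[0,0,0],[0,0,0]],
  [1,[0,0,0],[0,0,0]],
  [1,[0,0,0],[0,0,0]],
], force=60)

```text
time: 14.02
ee_pos: [0.5378, -0.0106, 0.0816]
ee_rot: [[-0.819, 0.573, 0.001], [0.573, 0.819, 0.001], [-0.0, 0.001, -1.0]]
force: [-0.3, 0.0, 5.8]
opening: 0.0426
```

```bash
python3 - <<'E'
from h import *
s=st(); Rr=np.array(s["ee_rot"]);print(Rr.T@np.array(s["force"]))
E
```

```text
{'time': 14.025, 'joints': [-0.176, 0.349, -0.319, 0.902, 0.001, -1.136], 'ee_pos': [0.538, -0.011, 0.082], 'force': [-0.347, 0.048, 5.827], 'ft_torque': [-0.097, 0.033, 0.016], 'opening': 0.043}
[[-0.819, 0.573, 0.001], [0.573, 0.819, 0.001], [-0.0, 0.001, -1.0]]
[ 0.30943378 -0.15344788 -5.82686038]
```

Gripped with a 42.6 mm opening, as before. I lift straight up.

apply_moves([
  [1,[0,0,-0.012],[0,0,0]],
  [1,[0,0,-0.045],[0,0,0]],
  [1,[0,0,-0.09],[0,0,0]],
  [1,[0,0,-0.13],[0,0,0]],
  [1,[0,0,-0.15],[0,0,0]],
])

```text
time: 14.65
ee_pos: [0.5377, -0.0106, 0.2337]
ee_rot: [[-0.819, 0.573, 0.002], [0.573, 0.819, 0.001], [-0.001, 0.002, -1.0]]
force: [0.9, -0.4, -2.6]
opening: 0.0431
```

```bash
python3 - <<'E'
from h import *
st(); inc([.4952,-.2181,.236],Rt(106.6))
E
```

```text
{'time': 14.65, 'joints': [-0.176, 0.244, -0.056, 1.269, 0.001, -1.137], 'ee_pos': [0.538, -0.011, 0.234], 'force': [0.889, -0.355, -2.56], 'ft_torque': [0.004, 0.013, -0.046], 'opening': 0.043}
[[-0.819, 0.573, 0.002], [0.573, 0.819, 0.001], [-0.001, 0.002, -1.0]]
shift [-0.0842, -0.1943, -0.0025] turn [0.0021, 0.0008, 0.6705] deg 38.4
```

apply_moves([
  [1,[-0.017,-0.039,-0.002],[0,0,0.134]],
  [1,[-0.034,-0.078,-0.002],[0,0,0.268]],
  [1,[-0.051,-0.117,-0.002],[0,0,0.402]],
  [1,[-0.068,-0.156,-0.002],[0,0,0.536]],
  [1,[-0.084,-0.194,-0.002],[0,0,0.67]],
])

```text
time: 15.28
ee_pos: [0.4943, -0.2189, 0.2332]
ee_rot: [[-0.282, 0.959, -0.001], [0.959, 0.282, 0.001], [0.001, -0.0, -1.0]]
force: [0.3, -0.1, -0.6]
opening: 0.043
```

```bash
python3 - <<'E'
from h import *
arm.get_image("top"); snap("wrist","pics/wrist9.png"); snap("scene","pics/scene3.png"); snap("top","pics/top3.png")
st(); inc([.4952,-.2181,.21],Rt(106.6))
E
```

```text
{'time': 15.475, 'joints': [-0.571, 0.251, -0.048, 1.273, 0.001, -0.861], 'ee_pos': [0.495, -0.218, 0.233], 'force': [0.447, 0.178, -1.894], 'ft_torque': [0.035, 0.036, 0.015], 'opening': 0.043}
[[-0.285, 0.958, -0.001], [0.958, 0.285, 0.002], [0.002, -0.0, -1.0]]
shift [-0.0002, 0.0006, 0.0229] turn [-0.0004, -0.0017, -0.0003] deg 0.1
```

View pics/wrist9.png

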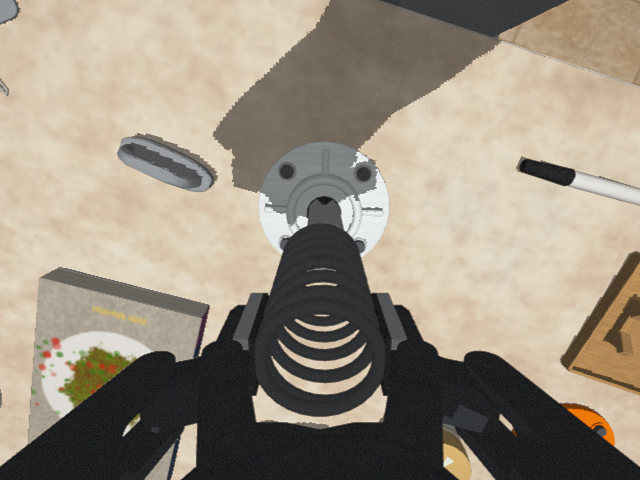

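View pics/scene3.png

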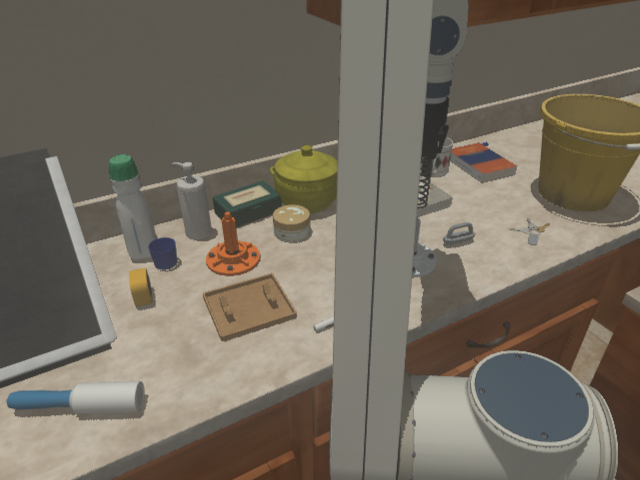

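The wrist view shows the spring hanging straight, with its top ring at (320,357), in line with the spindle at (323,205). I check the ring's position in the tool frame.

```bash
python3 - <<'E'
from h import *
px,K,T=load("pics/wrist9.npz")
d=np.load("pics/wrist9.npz")
z=d['p'][2]+.0935-.0816
pts=[onz(K,T,u,v,z)[:2] for u,v in((254,355),(386,355),(320,416))]
print([p.round(4) for p in pts])
c=(pts[0]+pts[1])/2; y=d['R'][:2,1]; 
c2=pts[2]+.0225*y
c3=pts[2]-.0225*y
print(c,c2,c3, d['p'], "offsets tool x",(c-d['p'][:2])@d['R'][:2,0],"y",(c3-d['p'][:2])@y,(c2-d['p'][:2])@y)
E
```

```text
[array([ 0.4969, -0.2444]), array([ 0.4848, -0.2022]), array([ 0.5149, -0.2164])]
[ 0.49083639 -0.22328986] [ 0.53658564 -0.21024852] [ 0.49329936 -0.22254866] [ 0.49376618 -0.22290146  0.23292059] offsets tool x 0.00042721648501755906 y -0.0003526150309456002 0.04464728251437303
```

The spring is within 1 mm of the tool axis. I lower it over the nose to just above the spline ends.

apply_moves([
  [1,[0,0,0.01],[0,-0.001,0]],
  [1,[0,0,0.02],[0,-0.001,0]],
  [1,[0,0,0.028],[0,-0.001,0]],
  [1,[0,0,0.034],[0,-0.001,0]],
  [1,[0,0,0.035],[0,-0.001,0]],
])

```text
time: 16.1
ee_pos: [0.4949, -0.2174, 0.1973]
ee_rot: [[-0.286, 0.958, -0.001], [0.958, 0.286, 0.0], [0.001, -0.001, -1.0]]
force: [0.2, 0.1, -0.8]
opening: 0.0425
```

```bash
python3 - <<'E'
from h import *
arm.get_image("top"); arm.get_image("top")
st(); inc([.4947,-.2182,.19],Rt(106.6)); snap("wrist","pics/wrist10.png")
E
```

```text
{'time': 16.2, 'joints': [-0.569, 0.267, -0.118, 1.186, -0.0, -0.86], 'ee_pos': [0.495, -0.218, 0.198], 'force': [-0.154, 0.242, -2.395], 'ft_torque': [-0.124, 0.021, -0.043], 'opening': 0.043}
[[-0.286, 0.958, -0.0], [0.958, 0.286, 0.0], [0.0, -0.0, -1.0]]
shift [-0.0004, -0.0005, 0.0077] turn [-0.0002, -0.0001, 0.0006] deg 0.0
```

View pics/wrist10.png

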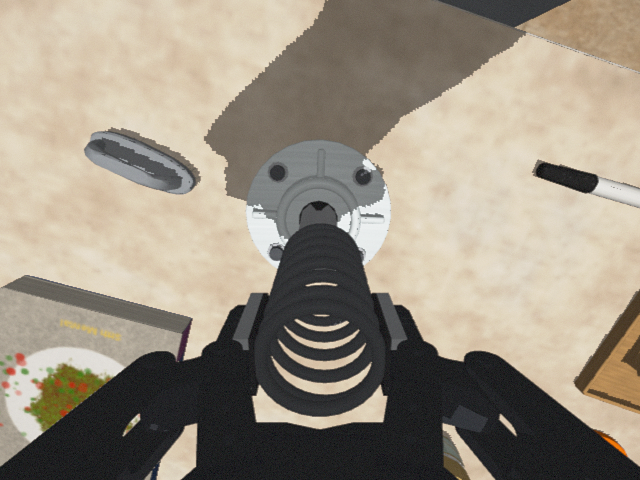

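apply_moves([
  [1,[0,0,0.002],[0,0,0]],
  [1,[0,0,0.004],[0,0,0]],
  [1,[0,0,0.006],[0,0,0]],
  [1,[0,0,0.008],[0,0,0]],
  [1,[0,0,0.008],[0,0,0]],
])

```text
time: 16.88
ee_pos: [0.4949, -0.2176, 0.1895]
ee_rot: [[-0.286, 0.958, -0.001], [0.958, 0.286, 0.0], [0.0, -0.0, -1.0]]
force: [0.5, 0.7, -2.0]
opening: 0.0427
```

No force at 108 mm, so the tang is already below the spline ends at 112 mm. I continue gently.

apply_moves([
  [1,[0,0,0.002],[0,0,0]],
  [1,[0,0,0.004],[0,0,0]],
  [1,[0,0,0.007],[0,0,0]],
  [1,[0,0,0.01],[0,0,0]],
  [1,[0,0,0.01],[0,0,0]],
])

```text
time: 17.5
ee_pos: [0.4949, -0.2177, 0.1795]
ee_rot: [[-0.286, 0.958, -0.001], [0.958, 0.286, 0.0], [0.0, -0.0, -1.0]]
force: [0.6, -1.1, -1.9]
opening: 0.0428
```

```bash
python3 - <<'E'
from h import *
st()
E
```

```text
{'time': 17.5, 'joints': [-0.569, 0.277, -0.152, 1.142, -0.0, -0.86], 'ee_pos': [0.495, -0.218, 0.179], 'force': [0.561, -1.084, -1.919], 'ft_torque': [-0.233, -0.135, -0.007], 'opening': 0.043}
[[-0.286, 0.958, -0.001], [0.958, 0.286, 0.0], [0.0, -0.0, -1.0]]
```

apply_moves([
  [1,[0,0,0.006],[0,0,0]],
  [1,[0,0,0.013],[0,0,0]],
  [1,[0,0,0.02],[0,0,0]],
  [1,[0,0,0.027],[0,0,0]],
  [1,[0,0,0.032],[0,0,0]],
])

```text
time: 18.12
ee_pos: [0.4949, -0.2177, 0.1472]
ee_rot: [[-0.286, 0.958, -0.0], [0.958, 0.286, 0.0], [0.0, -0.0, -1.0]]
force: [0.4, -0.4, -1.5]
opening: 0.0423
```

apply_moves([
  [1,[0,0,0.006],[0,0,0]],
  [1,[0,0,0.013],[0,0,0]],
  [1,[0,0,0.02],[0,0,0]],
  [1,[0,0,0.027],[0,0,0]],
  [1,[0,0,0.032],[0,0,0]],
])

```text
time: 18.75
ee_pos: [0.4949, -0.2177, 0.1153]
ee_rot: [[-0.286, 0.958, -0.0], [0.958, 0.286, 0.0], [0.0, -0.0, -1.0]]
force: [0.0, -1.6, -1.0]
opening: 0.0426
```

```bash
python3 - <<'E'
from h import *
st()
snap("wrist","pics/wrist11.png")
E
```

```text
{'time': 18.75, 'joints': [-0.57, 0.323, -0.261, 0.987, -0.0, -0.86], 'ee_pos': [0.495, -0.218, 0.115], 'force': [0.007, -1.583, -0.969], 'ft_torque': [-0.246, -0.196, 0.013], 'opening': 0.043}
[[-0.286, 0.958, -0.0], [0.958, 0.286, 0.0], [0.0, -0.0, -1.0]]
```

View pics/wrist11.png

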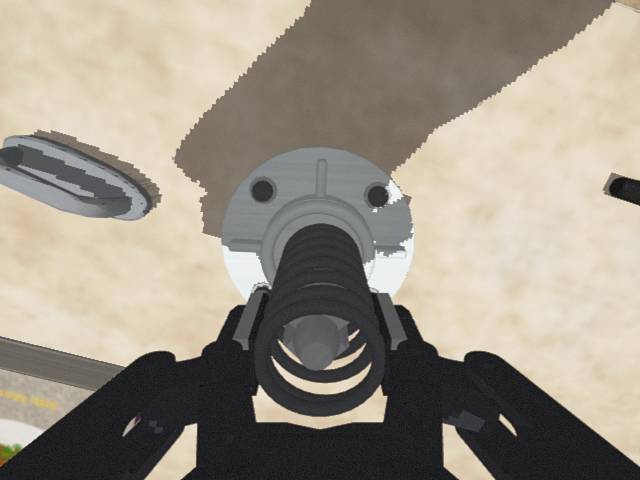

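The spindle tip shows inside the spring's top coil at (318,345), and the foot is above the seat. It is 10 mm from home with no resistance, so the last part goes slowly.

apply_moves([
  [1,[0,0,0.003],[0,0,0]],
  [1,[0,0,0.005],[0,0,0]],
  [1,[0,0,0.007],[0,0,0]],
  [1,[0,0,0.0085],[0,0,0]],
  [1,[0,0,0.0085],[0,0,0]],
])

```text
time: 19.42
ee_pos: [0.4949, -0.2177, 0.1071]
ee_rot: [[-0.286, 0.958, -0.0], [0.958, 0.286, 0.0], [0.0, -0.0, -1.0]]
force: [1.1, -0.9, -2.6]
opening: 0.0426
```

apply_moves([
  [1,[0,0,0.0005],[0,0,0]],
  [1,[0,0,0.001],[0,0,0]],
  [1,[0,0,0.0015],[0,0,0]],
  [1,[0,0,0.0015],[0,0,0]],
  [1,[0,0,0.0015],[0,0,0]],
])

```text
time: 20.05
ee_pos: [0.495, -0.2177, 0.1058]
ee_rot: [[-0.286, 0.958, -0.0], [0.958, 0.286, -0.0], [0.0, -0.0, -1.0]]
force: [-0.0, -0.4, -1.1]
opening: 0.0428
```

apply_moves([
  [1,[0,0,0.0004],[0,0,0]],
  [1,[0,0,0.0008],[0,0,0]],
  [1,[0,0,0.0008],[0,0,0]],
  [1,[0,0,0.0008],[0,0,0]],
  [1,[0,0,0.0008],[0,0,0]],
])

```text
time: 20.68
ee_pos: [0.4951, -0.2177, 0.1057]
ee_rot: [[-0.286, 0.958, 0.001], [0.958, 0.286, -0.0], [-0.001, 0.0, -1.0]]
force: [-0.9, 0.6, 6.2]
opening: 0.0429
```

The spring meets the seat at TCP z = 105.7 mm (105.6 mm expected), with about 8 N of push. I release it.

apply_moves([
  [0.4,[0,0,0],[0,0,0]],
  [0.3,[0,0,0],[0,0,0]],
  [0.2,[0,0,0],[0,0,0]],
  [0,[0,0,0],[0,0,0]],
  [0,[0,0,0],[0,0,0]],
])

```text
time: 21.3
ee_pos: [0.4949, -0.2177, 0.1049]
ee_rot: [[-0.286, 0.958, -0.0], [0.958, 0.286, 0.0], [0.0, -0.0, -1.0]]
force: [-0.3, -0.1, 0.5]
opening: 0.0855
```

apply_moves([
  [0,[0,0,-0.01],[0,0,0]],
  [0,[0,0,-0.03],[0,0,0]],
  [0,[0,0,-0.06],[0,0,0]],
  [0,[0,0,-0.09],[0,0,0]],
  [0,[0,0,-0.11],[0,0,0]],
])

```text
time: 21.92
ee_pos: [0.4952, -0.2178, 0.2172]
ee_rot: [[-0.286, 0.958, 0.001], [0.958, 0.286, -0.001], [-0.001, 0.001, -1.0]]
force: [-0.0, -0.1, 0.5]
opening: 0.0855
```

```bash
python3 - <<'E'
from h import *
arm.get_image("top"); snap("wrist","pics/wrist12.png"); st(); 
R=Rt(106.6); inc(np.r_[.494,-.2184,.23]+.077*R[:,1],R)
E
```

```text
{'time': 22.025, 'joints': [-0.569, 0.256, -0.081, 1.229, -0.0, -0.86], 'ee_pos': [0.496, -0.218, 0.218], 'force': [-0.086, 0.225, 0.328], 'ft_torque': [0.034, 0.015, -0.029], 'opening': 0.086}
[[-0.286, 0.958, 0.004], [0.958, 0.286, -0.002], [-0.003, 0.003, -1.0]]
shift [0.0002, 0.0753, -0.0121] turn [0.0027, 0.0033, 0.0005] deg 0.2
```

View pics/wrist12.png

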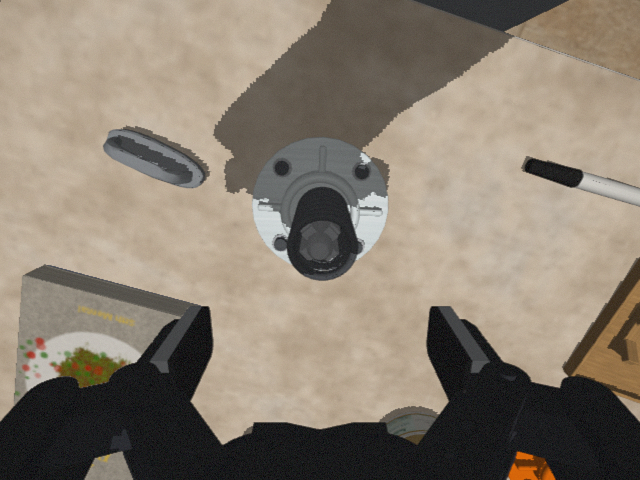

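The released spring stands over the spindle, its top ring at (322,243) with the nose inside. I look straight down to check that it is centred, then compare ring sizes for height.

apply_moves([
  [0,[0,0.025,-0.004],[0,0,0]],
  [0,[0,0.05,-0.008],[0,0,0]],
  [0,[0,0.075,-0.012],[0,0,0]],
  [0,[0,0.075,-0.012],[0,0,0]],
  [0,[0,0.075,-0.012],[0,0,0]],
])

```text
time: 22.65
ee_pos: [0.5663, -0.1961, 0.2262]
ee_rot: [[-0.286, 0.958, -0.002], [0.958, 0.286, 0.0], [0.001, -0.001, -1.0]]
force: [-0.6, 0.4, 0.3]
opening: 0.0856
```

```bash
python3 - <<'E'
from h import *
st(); snap("wrist","pics/wrist13.png"); snap("scene","pics/scene4.png")
px,K,T=load("pics/wrist13.npz")
u,v=proj(K,T,[.494,-.2184,.1175]).astype(int); u0,v0=u-60,max(v-60,0); print(u,v)
crop=px[v0:v0+120,u0:u0+120]
cv2.imwrite("pics/crop13.png",cv2.resize(crop[...,::-1],(600,600),interpolation=cv2.INTER_CUBIC))
s=load("pics/scene4.npz")[0]; cv2.imwrite("pics/crop14.png",cv2.resize(s[170:290,340:470,::-1],(650,600),interpolation=cv2.INTER_CUBIC))
P0=load("pics/scene4.npz")
for z in(.12,.13,.126,.024):print(z,(proj(P0[1],P0[2],[.494,-.2184,z])-[340,170])*5)
E
```

```text
{'time': 22.65, 'joints': [-0.473, 0.353, 0.082, 1.301, -0.0, -0.764], 'ee_pos': [0.566, -0.196, 0.226], 'force': [-0.614, 0.384, 0.345], 'ft_torque': [0.036, 0.055, -0.051], 'opening': 0.086}
[[-0.286, 0.958, -0.002], [0.958, 0.286, 0.0], [0.001, -0.001, -1.0]]
317 123
0.12 [369.2636919  228.69336587]
0.13 [371.60312785 209.07882398]
0.126 [370.66442007 216.94923526]
0.024 [347.98594181 407.09248833]
```

View pics/crop13.png

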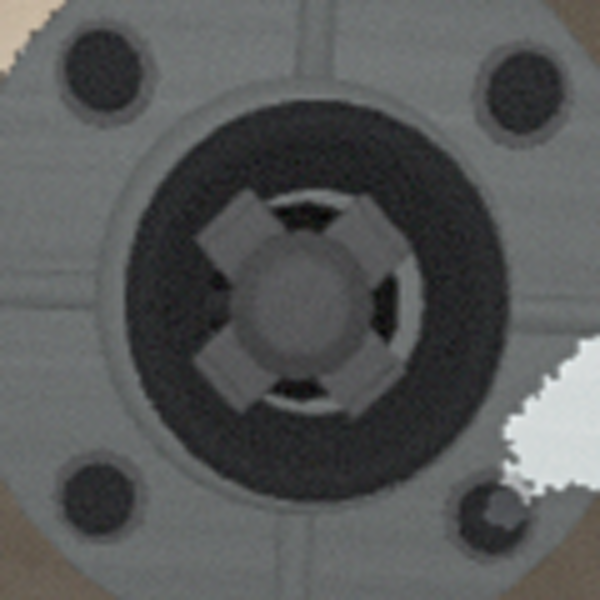

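View pics/crop14.png

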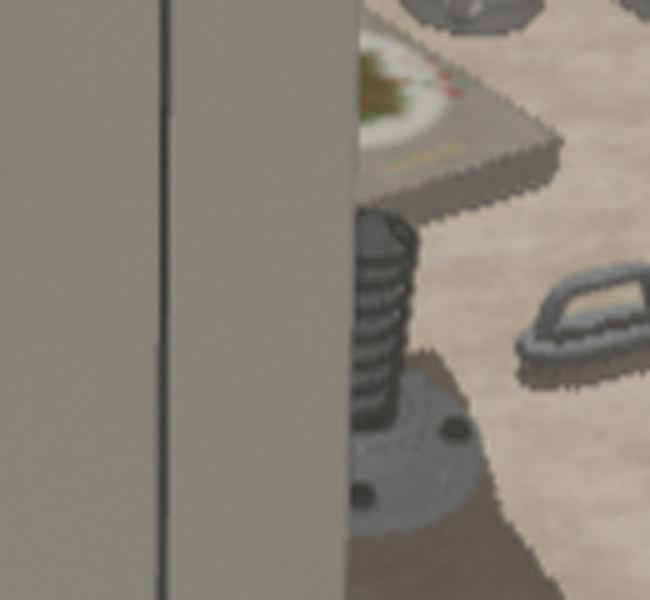

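Straight down, the spring is concentric with the spindle. The tang fills the left gap at (210,300), and the ring is inside the seat lip. I compare the ring size with the earlier standing measurement to get its height.

```bash
python3 - <<'E'
from h import *
px,K,T=load("pics/wrist13.npz"); u0,v0=257,63
crop=px[v0:v0+120,u0:u0+120]
m=(crop.max(2)<60).astype(np.uint8); m[:18]=0;m[102:]=0;m[:,:22]=0;m[:,104:]=0
for x,y in((20,14),(105,18),(20,100),(99,104)): cv2.circle(m,(x,y),11,0,-1)
c=cv2.convexHull(max(cv2.findContours(m,cv2.RETR_EXTERNAL,cv2.CHAIN_APPROX_NONE)[0],key=cv2.contourArea))[:,0]
for z in(.112,.1175,.123,.130,.14):
  P=np.array([onz(K,T,u0+x,v0+y,z)[:2] for x,y in c]).astype(np.float32); e=cv2.fitEllipse(P); print(z,np.round(e[0],4),np.round(e[1],4))
E
```

```text
0.112 [ 0.4937 -0.2173] [0.0454 0.0456]
0.1175 [ 0.4937 -0.2173] [0.0443 0.0445]
0.123 [ 0.4937 -0.2173] [0.0432 0.0434]
0.13 [ 0.4936 -0.2173] [0.0419 0.0421]
0.14 [ 0.4936 -0.2174] [0.0399 0.0401]
```

At the fully-home height the ring measures 44.4 mm, against 44.2 mm in the earlier measurement, and it is centred at (0.4937, −0.2173). One last look from above at the other things, then I hand in.

```bash
python3 - <<'E'
from h import *
snap("top","pics/top5.png")
a=cv2.imread("pics/top0.png").astype(int);b=cv2.imread("pics/top5.png").astype(int)
for n,(u,v,r) in dict(marker=(295,307,32),pot=(314,177,22),tape=(162,201,18),brush=(443,270,22),orange=(249,191,28)).items():
    d=np.abs(a-b).max(2)[v-r:v+r,u-r:u+r]; print(n,(d>60).mean().round(3))
E
```

```text
marker 0.008
pot 0.0
tape 0.005
brush 0.146
orange 0.0
```

View pics/top5.png

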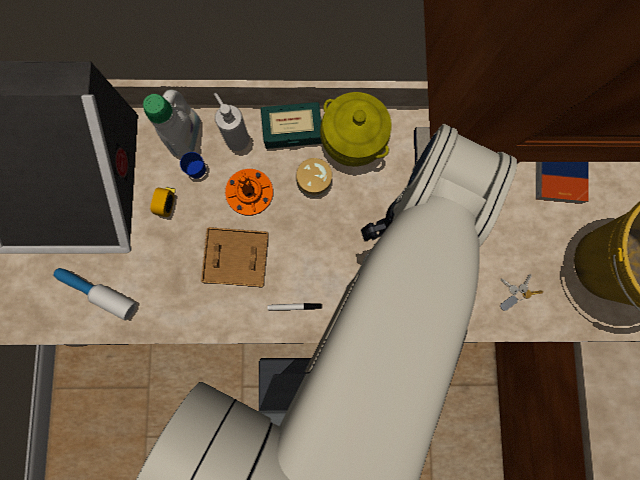

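The pot, marker, tape measure and tray are unchanged. The arm hides the brush here, but the last wrist and scene views show it in place and untouched.

```bash
python3 - <<'E'
from h import *
st(); print(arm.job_done())
E
```

```text
{'time': 22.8, 'joints': [-0.474, 0.353, 0.083, 1.301, -0.0, -0.763], 'ee_pos': [0.566, -0.196, 0.227], 'force': [0.139, 0.229, 0.605], 'ft_torque': [0.057, -0.014, 0.052], 'opening': 0.086}
[[-0.286, 0.958, -0.001], [0.958, 0.286, 0.0], [0.0, -0.001, -1.0]]
the job is handed in; nothing more can be done
None
```

The spring is fully home in the seat of the grey housing, and I handed the job in at 22.8 s with the gripper open and clear. I took it from the tray, stood it tang-down on the bare counter and let go. I then took it again from above, turned it about 38° so the tang lined up with a gap, and lowered it. It never snagged, so no further twisting was needed.

**Seating:** the spring met the seat at a tool height of 105.7 mm, against 105.6 mm expected, with about 8 N of push. Seen from above after release, it sits concentric with the spindle and inside the lip. Its ring size fits the fully-home height, and the tang appears to sit in one of the gaps.

**Other things:** the marker, pot, tape measure and the orange look-alike show essentially no change in the before-and-after top views. The arm hid the brush in the last top view, so I could only check it by eye: the wrist and scene pictures show it standing in its place.

No check failed. One wrist pose reading, taken just after a move, was about 4 mm off from the next reading, so I did not use it for positioning.

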